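# Switch on the cup warmer under the mugs

## Task

Each plate of the cup warmer has its own toggle switch straight in front of it, and all three are off. Push the toggle lever over to the right, with a fingertip, for each of the two plates that carry a mug, so that it snaps fully to on; the switch of the plate under the bowl must stay off throughout. Leave the mugs, the bowl and the shakers standing where they are.

Things in the scene. Friction and masses are not known exactly. Their poses are not given: they have to be found in the camera images.
- warmer: Low cup-warming tray, fixed: 220 (x) x 440 (y) x 36 mm high, white sides, steel top. Origin: centre of its underside; x to its back edge (away from the robot at yaw 0), y along its length to its left end. Three round dark plates, 120 mm across, tops 39 mm high, at x +42, y +140, 0, -140 mm (left, middle, right). Along the front a black strip with three toggle switches, each straight in front of its plate.
- switch_left (a joint): Angle of the left plate's toggle, about the tray's x axis: 0 = off, leaning 0.5 rad to the tray's left end (+y); 0.5 upright; 1.0 = on, leaning 0.5 rad to its right end, towards a small steel pip. A spring drives it from upright to the nearer stop (up to 0.08 N m: 2 to 6 N on the lever flips it); past upright it snaps over.
- switch_left_tip (a point): Top end of the left toggle lever (moves with it), 41 mm from its pivot, which lies at x -80, y 140 mm of the tray, 38 mm above the worktop. The lever is a plain steel bat, 7 mm thick at the pivot, 13 mm near the tip; at its foot a low dark collar, 19 mm across, up to 42 mm above the worktop.
- switch_middle (a joint): Angle of the middle plate's toggle, about the tray's x axis: 0 = off, leaning 0.5 rad to the tray's left end (+y); 0.5 upright; 1.0 = on, leaning 0.5 rad to its right end, towards a small steel pip. A spring drives it from upright to the nearer stop (up to 0.08 N m: 2 to 6 N on the lever flips it); past upright it snaps over.
- switch_middle_tip (a point): Top end of the middle toggle lever (moves with it), 41 mm from its pivot, which lies at x -80, y 0 mm of the tray, 38 mm above the worktop. The lever is a plain steel bat, 7 mm thick at the pivot, 13 mm near the tip; at its foot a low dark collar, 19 mm across, up to 42 mm above the worktop.
- switch_right (a joint): Angle of the right plate's toggle, about the tray's x axis: 0 = off, leaning 0.5 rad to the tray's left end (+y); 0.5 upright; 1.0 = on, leaning 0.5 rad to its right end, towards a small steel pip. A spring drives it from upright to the nearer stop (up to 0.08 N m: 2 to 6 N on the lever flips it); past upright it snaps over.
- switch_right_tip (a point): Top end of the right toggle lever (moves with it), 41 mm from its pivot, which lies at x -80, y -140 mm of the tray, 38 mm above the worktop. The lever is a plain steel bat, 7 mm thick at the pivot, 13 mm near the tip; at its foot a low dark collar, 19 mm across, up to 42 mm above the worktop.
- mug_a: Loose cream china mug, basket-weave surface, body 90 mm across, 94 mm high (top 133 mm above the worktop), 119 mm over the handle, upright on a plate, handle towards the tray's back. Origin: middle of its outline with the handle, on its underside; handle along its -y. To stay where it is. One of two alike.
- mug_b: Loose cream china mug, basket-weave surface, body 90 mm across, 94 mm high (top 133 mm above the worktop), 119 mm over the handle, upright on a plate, handle towards the tray's back. Origin: middle of its outline with the handle, on its underside; handle along its -y. To stay where it is. The other of two alike.
- bowl: Loose low cream china bowl, 128 mm across, 45 mm high, standing on one of the plates. Origin at the centre of its underside. It is to stay where it is.
- shaker_1: Loose cream salt or pepper shaker, 43 mm across, 64 mm high, upright on the worktop some 20 to 50 mm beyond the tray's right end. Origin at the centre of its underside. A bystander.
- shaker_2: Loose cream salt or pepper shaker, 43 mm across, 64 mm high, upright on the worktop some 20 to 50 mm beyond the tray's left end. Origin at the centre of its underside. A bystander.

How it is judged:
At the end, for the whole second after the job is handed in: The toggles of the two plates with mugs are on (joint above 0.9 rad), that of the plate with the bowl is off (below 0.1 rad); mugs and bowl within 15 mm and shakers within 20 mm of where they stood (((y of bowl in the frame of warmer above 0.07 m and value of joint switch_left below 0.1 rad and value of joint each of switch_middle, switch_right above 0.9 rad) or (y of bowl in the frame of warmer between -0.07 and 0.07 m and value of joint each of switch_left, switch_right above 0.9 rad and value of joint switch_middle below 0.1 rad) or (y of bowl in the frame of warmer below -0.07 m and value of joint each of switch_left, switch_middle above 0.9 rad and value of joint switch_right below 0.1 rad)) and distance of each of mug_a, mug_b, bowl from where it was at the start of the episode below 0.015 m and distance of each of shaker_1, shaker_2 from where it was at the start of the episode below 0.02 m); the robot touches nothing.
It fails at once if the switch of the plate under the bowl is flipped ((y of bowl in the frame of warmer above 0.07 m and value of joint switch_left above 0.5 rad) or (y of bowl in the frame of warmer between -0.07 and 0.07 m and value of joint switch_middle above 0.5 rad) or (y of bowl in the frame of warmer below -0.07 m and value of joint switch_right above 0.5 rad)).
It fails at once if a mug, the bowl or a shaker is lifted, tipped or shifted (mugs and bowl 15 mm, shakers 20 mm, 0.3 rad) (distance of any of mug_a, mug_b, bowl from where it was at the start of the episode above 0.015 m or distance of any of shaker_1, shaker_2 from where it was at the start of the episode above 0.02 m or angle between any of mug_a, mug_b, bowl, shaker_1, shaker_2's own z axis and vertical above 0.3 rad).
It also fails if it takes over 35 s, if anything falls off the work surface, if the arm or the gripper's body presses on something with over 40 N, if the wrist force passes 120 N, or if a joint passes its speed limit or range.

## Robot

A 7-joint arm with a two-finger parallel gripper is mounted at the origin on a cart in front of the work surface, level with it; the furniture and walls round the work are solid. World frame = base frame: x ahead of the robot, y to its left, z up, the work surface at z = 0. Lengths are in m, angles in rad, forces in N, time in s.
With the tool pointing down it reaches from about 0.425 to 0.95 m from the base axis. Payload 4.7 kg.
Tool frame: the origin (TCP) lies midway between the tips of the shut fingers; the grasp point (between the pads) lies 19 mm behind it; z points along the fingers, y is the line along which they close (so a half turn about z gives the same grasp; the last joint's range is limited). The gripper opens to 85 mm and grips with 20 to 120 N. Pads are 22 mm wide; open, the fingers measure 114 mm over their backs; the gripper's body (76 mm by 85 mm) begins 54 mm behind the grasp point. The pads swing forward as they close: fully open they stand 13 mm farther back than shut.
Start: joints at [1.169, 0.469, -0.049, 1.532, 0.024, 1.141, -0.082], TCP at [0.246, -0.629, 0.231] pointing down, gripper open.
Joint ranges: [-2.59, 2.59], [-0.33, 1.99], [-1.39, 1.29], [0.1, 2.45], [-1.04, 4.18], [0.21, 1.99], [-2.66, 2.66]. Speed limits (rad/s): [2.57, 2.57, 3.14, 3.14, 3.14, 3.14, 3.14].

## Interface

Orientations are given as a rotation vector (axis times angle).
In Python, from workcell import robot, effector, viewer, find_in, pinpoint gives the robot as it stands. The module is installed in compiled form; this text tells all that it offers. Calls block until the motion is done:
- robot.move_to(position, orientation): joint-space move of the TCP to a pose.
- robot.move_l(position, rot=None, velocity=0.15): straight line of the TCP; rot=None keeps the orientation; velocity is the mean speed in m/s.
- robot.goto_joints(angles): joint-space move.
- effector.grip(opening, force=None): opening from 0.0 (shut) to 1.0 (fully open); force is the grip in N (None keeps the last); returns when the fingers have stopped.
- robot.pause(seconds).
- robot.inverse_kinematics(position, orientation): joint angles nearest the present ones, or None.
- robot.read_state(): the state.
- viewer.read_camera(name): name is "side" or "top"; returns (picture, depth): 384x512x3 uint8, blue, green, red; 384x512 float32, m along the optical axis (not along the pixel's ray), 0 where there is no reading.
- viewer.camera_info(name): a dict with "mtx" (3x3 intrinsics, pixels), "xyz" and "attitude" of the camera in the world. Camera axes: x right, y up, looking along -z (the intrinsics and any distortion apply to the point x, -y, -z); pixel columns grow to the right and rows downward; lengths in m; the calibration is good to about 2 mm. A picture is of the moment at which its call begins. camera_info takes no time and is no camera call.
A pose or a line that the arm cannot do raises robot.IKError and nothing moves.
- robot.job_done(): hands the job in; it is judged then, once.
Trained networks look in the newest picture that a camera, given by its name, has taken for a name from the list of things; names that differ only in an ending like _2 or _b are one class to them, and where a whole thing is asked for, a point or a joint stands for the part that bears it (a point fixed in the world has none). Each returns a list of dicts, best first, with "confidence" (0 to 1); they miss things now and then, are a little off and sometimes report something else, mostly with a low value. They report only what shows in the picture. A call takes as long as a camera call.
- find_in(target, camera): "bbox" ([left, top, right, bottom] in pixels, round what is visible of it).
- pinpoint(target, camera): "pixel" ([column, row] in pixels: a listed point, or the origin of a listed thing).
The state is a dict: "time_s": time; "joints": joint angles; "dq": joint speeds; "tau": joint torques, N m; "tool_pos": TCP position; "tcp_rot": TCP orientation; "force": force on the tool from outside, world axes, zero at the start; "ft_torque": the same for the moment, N m; "gripper_width": opening from 0.0 (shut) to 1.0 (fully open); "grasp_force": force on a finger pad.
Only numpy, scipy, OpenCV 4.12 (cv2) and the standard library are available. Lean on these libraries where they do the work, as an engineer would, in place of code of your own. Each camera call takes 0.05 s, during which the arm holds its last target. There are 200 camera calls.

## Working session

There is one attempt and no reset: what is moved stays moved. The work goes in short steps, each a Python script; the robot and the scene stay as the last script left them, time stands still between calls to the robot, and variables do not carry over. Pictures are saved under pics/ and viewed, at most 10 in all, crops included, and the job is handed in when it is done.

```bash
mkdir -p pics; cat > h.py <<'E'
import numpy as np, cv2
from scipy.spatial.transform import Rotation as R
from workcell import robot, effector, viewer, find_in, pinpoint
def rot(a):
    a=np.array(a,float)
    return a if a.shape==(3,3) else (R.from_rotvec(a) if a.size==3 else R.from_quat(a)).as_matrix()
def world(cam,u,v,d=None,z=None):
    i=viewer.camera_info(cam); r=np.linalg.inv(i["mtx"])@[u,v,1]; r=rot(i["attitude"])@(r*[1,-1,-1]); o=np.array(i["xyz"])
    return o+r*(d if d is not None else (z-o[2])/r[2])
E
python3 - <<'E'
from h import *
print(viewer.camera_info("top"),viewer.camera_info("side"))
for c in ("top","side"):
    p,d=viewer.read_camera(c); cv2.imwrite(f"pics/{c}0.png",p); np.save(c+"_d.npy",d)
    for n in ("warmer","mug_a","bowl","shaker_1","switch_left_tip","switch_middle_tip","switch_right_tip"):
        for q in pinpoint(n,c):
            if q["confidence"]>.3:
                u,v=q["pixel"]; print(c,n,round(q["confidence"],2),np.round([u,v]),world(c,u,v,z=.074 if "tip" in n else .04).round(3))
s=robot.read_state();print(s["time_s"],s["tool_pos"],s["tcp_rot"])
E
```

```text
{'mtx': array([[452.95648652,   0.        , 260.13272014],
       [  0.        , 452.95648652, 195.43932277],
       [  0.        ,   0.        ,   1.        ]]), 'xyz': array([0.26213779, 0.06611882, 1.54243074]), 'attitude': array([ 0.14649104, -0.15039699, -1.58182764])} {'mtx': array([[433.60166103,   0.        , 243.84615495],
       [  0.        , 433.60166103, 190.92385967],
       [  0.        ,   0.        ,   1.        ]]), 'xyz': array([-0.00999847,  0.47629302,  1.0365346 ]), 'attitude': array([ 0.344386  , -0.68156127, -2.11733843])}
top warmer 0.95 [259. 203.] [0.523 0.063 0.04 ]
top mug_a 0.63 [256. 188.] [0.573 0.075 0.04 ]
top mug_a 0.61 [296. 182.] [ 0.594 -0.063  0.04 ]
top bowl 0.61 [217. 192.] [0.564 0.205 0.04 ]
top shaker_1 0.69 [185. 212.] [0.497 0.313 0.04 ]
top shaker_1 0.63 [338. 187.] [ 0.574 -0.205  0.04 ]
top switch_left_tip 0.74 [334. 187.] [ 0.568 -0.186  0.074]
top switch_left_tip 0.43 [211. 230.] [0.431 0.223 0.074]
top switch_middle_tip 0.58 [256. 224.] [0.447 0.075 0.074]
side warmer 0.91 [249. 207.] [0.512 0.074 0.04 ]
side mug_a 0.87 [238. 190.] [0.58  0.064 0.04 ]
side mug_a 0.79 [271. 164.] [ 0.597 -0.07   0.04 ]
side bowl 0.63 [195. 222.] [0.561 0.22  0.04 ]
side shaker_1 0.64 [170. 262.] [0.498 0.334 0.04 ]
side switch_left_tip 0.37 [223. 249.] [0.435 0.215 0.074]
side switch_middle_tip 0.5 [263. 212.] [0.462 0.067 0.074]
side switch_right_tip 0.35 [299. 188.] [ 0.467 -0.06   0.074]
0.8 [ 0.24591995 -0.62862178  0.23137875] [3.08706299e+00 5.82228241e-01 1.70763850e-04]
```

```bash
python3 - <<'E'
import cv2,numpy as np
a=cv2.resize(cv2.imread("pics/top0.png")[150:260,170:350],None,fx=4,fy=4,interpolation=2)
cv2.imwrite("pics/topc.png",a)
a=cv2.resize(cv2.imread("pics/side0.png")[130:290,150:330],None,fx=3.7,fy=3.7,interpolation=2)
cv2.imwrite("pics/sidec.png",a)
E
```

```text
(no output)
```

View pics/topc.png

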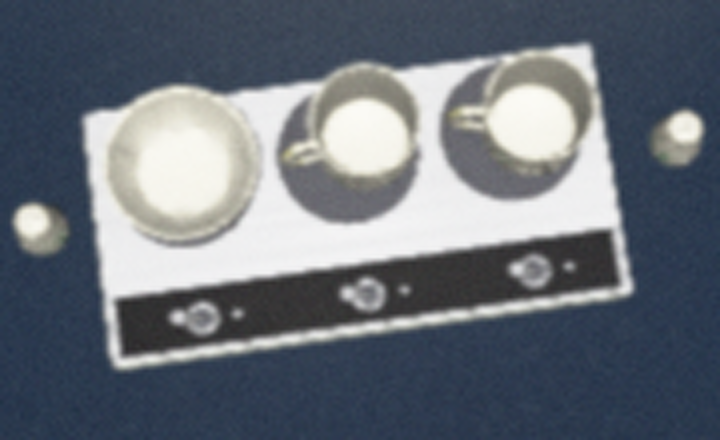

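View pics/sidec.png

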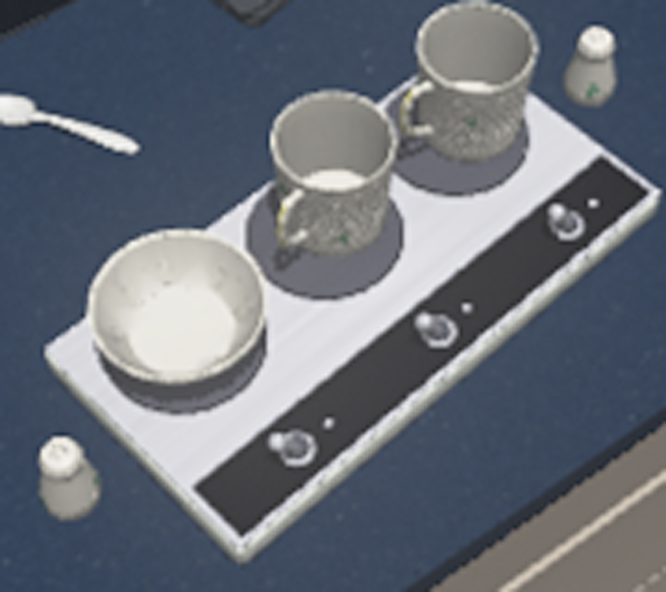

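The bowl stands on the left plate and the mugs on the middle and right ones. The collars in the top crop are at about (203,318), (368,294) and (535,270). In the side crop they are at (297,448), (437,329) and (567,222). All levers lean left, so I flip the middle and right switches.

```bash
python3 - <<'E'
from h import *
T=[(203,318),(368,294),(535,270)];S=[(297,448),(437,329),(567,222)]
P=[]
for t,s in zip(T,S):
    a=world("top",(t[0]+.5)/4-.5+170,(t[1]+.5)/4-.5+150,z=.041); b=world("side",(s[0]+.5)/3.7-.5+150,(s[1]+.5)/3.7-.5+130,z=.041)
    print(a.round(4),b.round(4)); P.append((a+b)/2)
P=np.array(P)
d=P[0]-P[2]; print("span",np.linalg.norm(d[:2])); d/=np.linalg.norm(d[:2]); yaw=np.arctan2(-d[0],d[1]); print("yaw",yaw)
c=P.mean(0)[:2]; Y=np.array([-np.sin(yaw),np.cos(yaw)])
piv={"middle":c,"right":c-.14*Y,"left":c+.14*Y}; print(piv)
np.savez("g.npz",yaw=yaw,**piv)
for k in ("middle","right"):
  for sgn in (1,-1):
    X=np.array([*(sgn*Y),0]); Z=np.array([0,0,-1.]); M=np.c_[X,np.cross(Z,X),Z]; o=R.from_matrix(M).as_rotvec()
    for off,z in ((.06,.18),(.06,.057),(.0,.057)):
        q=robot.inverse_kinematics([*(piv[k]+off*Y),z],o); print(k,sgn,off,z,None if q is None else np.round(q,2))
E
```

```text
[0.4368 0.1941 0.041 ] [0.4342 0.1943 0.041 ]
[0.4546 0.0566 0.041 ] [0.4535 0.0557 0.041 ]
[ 0.4726 -0.0834  0.041 ] [ 0.4707 -0.084   0.041 ]
span 0.2802673099436686
yaw 0.12933294968382741
{'middle': array([0.45372235, 0.05555943]), 'right': array([ 0.47177853, -0.08327131]), 'left': array([0.43566617, 0.19439017])}
middle 1 0.06 0.18 [ 0.53  0.34 -1.04  2.04  0.36  0.95 -0.57]
middle 1 0.06 0.057 [ 0.41  0.57 -0.95  2.15  0.68  0.77 -0.86]
middle 1 0.0 0.057 [ 0.39  0.48 -0.75  2.16  0.52  0.68 -0.58]
middle -1 0.06 0.18 [ 0.61  0.4  -1.16  2.04  0.44  0.99  2.5 ]
middle -1 0.06 0.057 [ 0.55  0.7  -1.18  2.14  0.86  0.9   2.12]
middle -1 0.0 0.057 [-1.04  0.64  1.11  2.23 -0.85  0.79 -2.36]
right 1 0.06 0.18 [ 0.56  0.25 -0.69  2.04  0.2   0.91 -0.11]
right 1 0.06 0.057 [ 0.43  0.44 -0.58  2.15  0.4   0.65 -0.29]
right 1 0.0 0.057 [ 0.52  0.45 -0.53  2.12  0.37  0.66 -0.14]
right -1 0.06 0.18 [-0.96  0.32  1.13  2.11 -0.36  0.92 -2.64]
right -1 0.06 0.057 [-0.86  0.65  1.11  2.22 -0.85  0.8  -2.18]
right -1 0.0 0.057 [-0.72  0.67  1.11  2.19 -0.86  0.83 -2.06]
```

```bash
python3 - <<'E'
from h import *
g=np.load("g.npz"); yaw=float(g["yaw"]); Y=np.array([-np.sin(yaw),np.cos(yaw)])
X=np.array([*Y,0]); Z=np.array([0,0,-1.]); o=R.from_matrix(np.c_[X,np.cross(Z,X),Z]).as_rotvec()
effector.grip(0.0)
for k in ("middle","right"):
    p=lambda off,z:[*(g[k]+off*Y),z]
    robot.move_to(p(.055,.2),o)
    robot.move_l(p(.055,.057),velocity=.12)
    f0=np.array(robot.read_state()["force"])
    for off in (.04,.03,.025,.02,.015,.011,.007):
        robot.move_l(p(off,.057),velocity=.05)
        s=robot.read_state(); print(k,off,round(s["time_s"],1),np.round(s["tool_pos"],3),np.round(np.array(s["force"])-f0,1))
    robot.move_l(p(.025,.057),velocity=.1)
    robot.move_l(p(.025,.2),velocity=.15)
robot.move_l([.45,-.25,.25],velocity=.2)
for c in("top","side"):
    p,d=viewer.read_camera(c); cv2.imwrite(f"pics/{c}1.png",p)
    b=(p[150:260,170:350],4) if c=="top" else (p[130:290,150:330],3.7)
    cv2.imwrite(f"pics/{c}1c.png",cv2.resize(b[0],None,fx=b[1],fy=b[1],interpolation=2))
print(robot.read_state()["time_s"])
E
```

```text
middle 0.04 6.1 [0.449 0.095 0.057] [-0.4  0.  -0.1]
middle 0.03 6.4 [0.45  0.086 0.057] [-0.7  0.  -0.5]
middle 0.025 6.7 [0.451 0.08  0.057] [0.1 1.  0. ]
middle 0.02 6.9 [0.451 0.074 0.057] [ 0.3 -1.5 -1.4]
middle 0.015 7.2 [0.452 0.07  0.057] [ 0.7 -1.4 -1. ]
middle 0.011 7.4 [0.452 0.066 0.057] [-0.3 -0.6 -0.9]
middle 0.007 7.7 [0.453 0.062 0.057] [-0.2 -0.6 -0.9]
right 0.04 11.4 [ 0.467 -0.044  0.057] [-0.2  0.3  0.5]
right 0.03 11.8 [ 0.468 -0.053  0.057] [-0.3  2.7 -0.2]
right 0.025 12.0 [ 0.469 -0.059  0.057] [ 0.7  2.  -0.1]
right 0.02 12.2 [ 0.469 -0.064  0.057] [ 0.1 -0.4  0.9]
right 0.015 12.5 [ 0.47  -0.069  0.057] [ 0.3  0.4 -0.1]
right 0.011 12.8 [ 0.47  -0.073  0.057] [-1.   0.5  0.6]
right 0.007 13.0 [ 0.471 -0.077  0.057] [-0.8  0.8  0.4]
15.675
```

View pics/top1c.png

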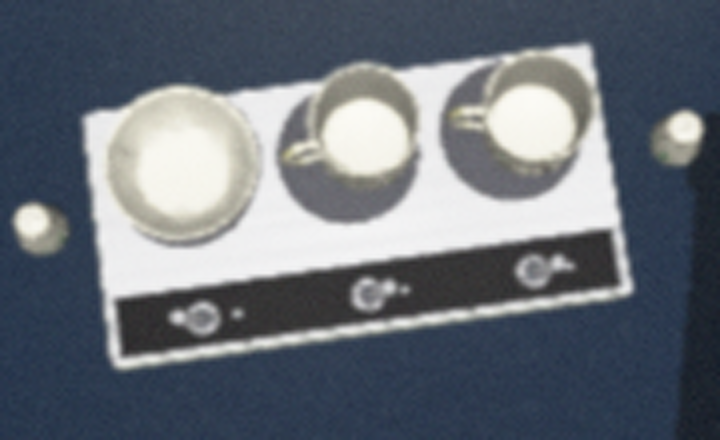

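View pics/side1c.png

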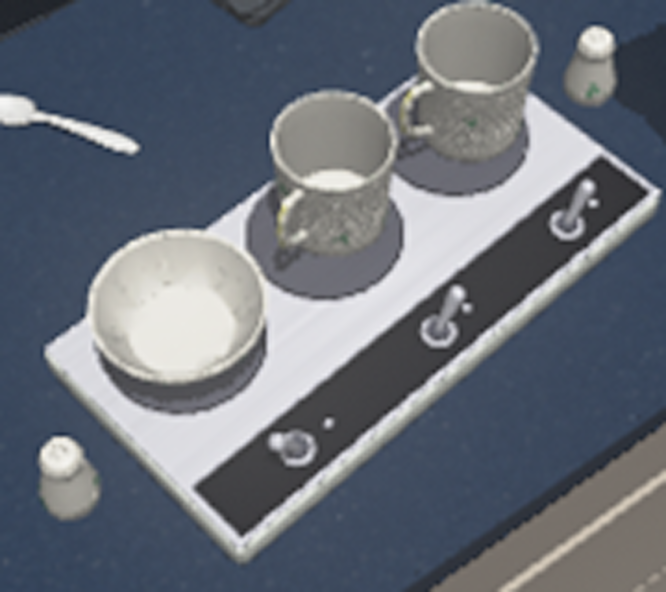

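Both pictures show the middle and right levers leaning right, with tips at about (390,287) and (558,262) in the top crop. The left lever is still off, and the mugs, bowl and shakers have not moved.

```bash
python3 -c "
from h import *
print(robot.job_done())"
```

```text
the job is handed in; nothing more can be done
None
```

I flipped the middle and right switches (the plates with mugs) to on and left the left one, under the bowl, off; the last pictures show the mugs, bowl and shakers unmoved, and the job is handed in, though no verdict came back.

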